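# Free a plaster-seized stop arm and slide the bat across

## Robot

A 7-joint arm with a two-finger parallel gripper is mounted at the origin on a cart in front of the work surface, level with it; the furniture and walls round the work are solid. World frame = base frame: x ahead of the robot, y to its left, z up, the work surface at z = 0. Lengths are in m, angles in degrees, forces in N, time in s.
With the tool pointing down it reaches from about 0.425 to 0.925 m from the base axis. Payload 6.8 kg.
Tool frame: the origin (TCP) lies at the very end of the fingers, on their centre line; the grasp point (between the pads) lies 19 mm behind it (manip.pinch_z is the z of the grasp point in the tool frame, in m); z points along the fingers, y is the direction in which the jaws open and shut (so a half turn about z gives the same grasp; the last joint's range is limited). The gripper opens to 88 mm and grips with 3 to 60 N. Pads are 20 mm wide; open, the fingers measure 115 mm over their backs; the gripper's body (75 mm by 178 mm) begins 61 mm behind the grasp point.
Start: joints at [66.4, 27.33, 1.283, 89.118, -0.659, 63.558, -4.761], TCP at [0.202, -0.644, 0.223] pointing down, gripper open.
Joint ranges: [-169.35, 169.35], [-19.33, 120.38], [-80.79, 83.38], [13.8, 139.57], [-78.32, 258.32], [9.67, 109.79], [-169.56, 169.56]. Speed limits (degrees/s): [136.94, 136.94, 180, 180, 180, 180, 180].

## Interface

Orientations are given as a 3x3 rotation matrix whose columns are the frame's x, y, z axes.
In Python, from cell import manip, optics gives the robot as it stands.
- The arm moves only by the tool drive_tool, never from a script. Its arguments are lists of equal length, an entry for each row: "delta_rot": the turn, a rotation vector about the world's x, y, z in rad, a list of three; "xyz": the shift along the world's x, y, z in mm, a list of three; "gripper": the opening, from 0 (shut) to 1 (fully open). In form: {"delta_rot": [[wx, wy, wz], ...], "xyz": [[dx, dy, dz], ...], "gripper": [gripper, ...]}. A call has 1 to 12 rows; each row shifts and turns the pose as measured when the row begins; what a row does not reach is not made up. A row lasts 1/10 s, in which the tool goes at most 50 mm and 8.59 degrees, less where a joint would pass 70% of its speed; a pose out of reach is approached as far as the arm can. A call with a gripper value outside its range is refused whole. The fingers move at their own pace and stop on an object; the grip force is fixed at half the most. Time passes only in rows, so rows that do not move let the fingers close. It gives the time, the measured TCP pose, the force and the opening at its end, in the units of the state.
- manip.state(): the state, without advancing time (a new reading comes with each control period).
- optics.read_camera(name): name is "scene" or "side" or "wrist"; returns the picture (400x640x3 uint8, red, green, blue); there is no depth.
- optics.get_calibration(name): a dict with "fx", "fy", "cx", "cy" (pixels), "cam_to_world" (4x4, takes a point from camera to world coordinates). Camera axes: x right, y up, looking along -z (the intrinsics and any distortion apply to the point x, -y, -z); pixel columns grow to the right and rows downward; lengths in m; the calibration is good to about 2 mm. The wrist camera is an equidistant fisheye: a pixel r from the principal point sees the ray r / f radians off the axis. A picture is of the moment at which its call begins: read the wrist's pose just before it. get_calibration takes no time and is no camera call; for the wrist camera it gives the pose at the moment of the call.
- manip.sign_off(): hands the job in, once; it reports no verdict.
The state is a dict: "t": time; "q": joint angles; "dq": joint speeds; "effort": joint torques, N m; "tcp_pos": TCP position; "ee_rot": TCP orientation; "ft_force": force on the tool from outside, world axes, zero at the start; "torque": the same for the moment, N m; "gripper_width": opening from 0.0 (shut) to 1.0 (fully open).
Only numpy, scipy, OpenCV 4.12 (cv2) and the standard library are available. Lean on these libraries where they do the work, as an engineer would, in place of code of your own. Each camera call takes 0.05 s, during which the arm holds its last target.

## Task

The wing knob of the stop arm has seized in set plaster: rock it back and forth in small arcs, easing off as soon as it resists and never wringing it, until it breaks free, then turn it anticlockwise about a quarter turn so that the arm is out of the way. Then slide the bat with the clay study on it, without lifting it off, over the step onto the lower board, so that it lies flat and square and wholly on that board with the study still standing in its place. Leave the things standing around where they are.

Things in the scene. Friction and masses are not known exactly. Their poses are not given: they have to be found in the camera images.
- stand: fixed wooden stand. Origin: under the centre of its upper bed, on the table. In its frame, mm: upper bed x -75..75, y -90..90, top z 34; lower board x -75..75, y -95..-285, top z 29 (5 down, gap of 5), ended by a fence 8 high above it, inner face y -285. The stem of the stop arm is at x 110, y -100
- knob_grip (a point): on the vertical stem's axis at the middle of the wing knob, 99 mm above the table; its frame turns with the knob, z up. Knob: flat dark steel bar 84 mm long (x), 12 thick (y), 24 high (z -13..11). The stop arm on the same stem points along -x, 107 mm long, 14 wide, 38 to 48 mm above the table; at first it crosses the bat's leading (-y) edge
- stem (a joint): turn of knob and arm, rad: 0 = arm along the stand's -x; grows anticlockwise from above; stop 1.75; past 1.2 the arm is clear. Free (0.05 N m) only between two seized ends, at first 0.2 to 0.25 apart, the lower at -0.1..0.3. Pressed in turn they crumble: the upper recedes by 0.05 at a time, to 0.75 at most, the lower stays; after 4 to 7 strokes the upper is gone. Pressing one end never frees it
- stem_twist (a joint): elastic wind-up of the seized stem, rad: 0 when unresisted; pressed against an end it winds up by 1 rad per 5 N m, opposite to the turn (negative when pressed anticlockwise). About 0.05 (0.25 N m) is a firm press; beyond 0.12 (0.6 N m) either way the stem is sprained, a failure
- bat: loose pale wooden board, 120 (x) x 150 (y) x 12 mm, 0.25 kg, resting on the upper bed. Origin: centre of its underside, z up, axes near the stand's
- bat_pull (a point): upright wooden pull on the bat near its -y edge, 18 mm thick along x, 26 mm along y; this point is on its middle 42 mm above the bat's underside; its top is 13 mm higher, and its free part reaches 24 mm below
- bat_seat (a point): point on the bat's upper face, 30 mm to +y of its centre, where the clay study stands
- maquette: loose lump-like grey clay study, about 79 x 82 x 86 mm, standing on the bat. Origin: centre of its underside, z up
- tin: bystander: open tin can, 75 mm across, 100 mm tall. Origin: centre of its underside
- jar: bystander: white jar with a pale lid, 50 mm across, 72 mm tall. Origin: centre of its underside
- clay: bystander: block of grey clay, 92 x 125 x 57 mm. Origin: centre of its underside
Mind the look-alikes: they are no part of the job. Leave any red look-alike of the maquette alone.

How it is judged (in metres and radians):
On the way, in this order (a step that is already met when the one before it is completed fails the run):
1. the knob has broken free and is turned so far that the stop arm is clear of the bat's path (value of joint stem above 1.2 rad), for 0.2 s.
2. the bat has been slid wholly past the step (y of bat in the frame of stand below -0.165 m), for 0.2 s.
At the end, for the whole second after the job is handed in: Knob past 1.2 rad; bat flat (0.03 rad) on the lower board (underside below 31.5 mm), centre 165 to 215 mm to -y of the stand's origin, within 25 mm of its middle line, square within 0.15 rad; clay study upright (0.15 rad) within 30 mm of its seat on the bat; all at rest (value of joint stem above 1.2 rad and y of bat in the frame of stand between -0.215 and -0.165 m and x of bat in the frame of stand between -0.025 and 0.025 m and z of bat in the frame of stand below 0.0315 m and angle between the x axis of bat and the x axis of stand, either way round below 0.15 rad and angle between bat's own z axis and vertical below 0.03 rad and linear speed of each of bat, maquette below 0.01 m/s and angle between maquette's own z axis and vertical below 0.15 rad and distance between maquette and bat_seat below 0.03 m); the robot touches nothing.
It fails at once if the seized stem is sprained by wringing (wound up more than 0.12 rad) (value of joint stem_twist above 0.12 rad or value of joint stem_twist below -0.12 rad).
It fails at once if the bat is lifted more than 15 mm off the upper bed (z of bat in the frame of stand above 0.049 m).
It fails at once if the clay study tips (angle between maquette's own z axis and vertical above 0.35 rad).
It fails at once if a bystander is pushed more than 30 mm (distance of any of tin, jar, clay from where it was at the start of the episode above 0.03 m).
It also fails if it takes over 72 s, if anything falls off the work surface, if the arm or the gripper's body presses on something with over 40 N, if the wrist force passes 120 N, or if a joint passes its speed limit or range.

## Working session

There is one attempt and no reset: what is moved stays moved. The work goes in short steps, Python scripts to look and compute and a tool call to move; the robot and the scene stay as the last step left them, time stands still between calls to the robot, and variables do not carry over. Pictures are saved under pics/ and viewed, and the job is handed in when it is done.

Besides the shell and the picture viewer there is one more tool, called as name(argument=value, ...) on one line, values as JSON. drive_tool: Moves the arm, as the interface text tells. Its arguments: {"type":"object","properties":{"delta_rot":{"type":"array"},"xyz":{"type":"array"},"gripper":{"type":"array"}},"required":["delta_rot","xyz","gripper"]}

```bash
ls; mkdir -p pics; cat > h.py <<'E'
import numpy as np, cv2
from cell import manip, optics
def snap(n,fn):
    c=optics.get_calibration(n); im=optics.read_camera(n)
    cv2.imwrite('pics/'+fn, cv2.cvtColor(np.asarray(im),cv2.COLOR_RGB2BGR)); return im,c
def ray(c,u,v,fish=False):
    T=np.array(c['cam_to_world']); x=(u-c['cx'])/c['fx']; y=(v-c['cy'])/c['fy']
    if fish:
        r=np.hypot(x,y); s=np.sin(r)/r if r>1e-9 else 1; d=np.array([x*s,y*s,np.cos(r)])
    else: d=np.array([x,y,1.])
    d=np.array([d[0],-d[1],-d[2]]); return T[:3,3],T[:3,:3]@d
def atz(c,u,v,z,fish=False):
    o,d=ray(c,u,v,fish); return o+d*(z-o[2])/d[2]
def proj(c,p):
    T=np.array(c['cam_to_world']); q=T[:3,:3].T@(np.array(p)-T[:3,3]); return c['cx']+c['fx']*q[0]/-q[2], c['cy']+c['fy']*-q[1]/-q[2]
E
python3 - <<'E'
from h import *
for n in ['scene','side','wrist']:
    im,c=snap(n,n+'0.png'); print(n,{k:(np.round(v,3).tolist()) for k,v in c.items()})
s=manip.state()
for k,v in s.items(): print(k,np.round(v,3).tolist())
print(manip.pinch_z)
E
```

```text
pics
scene {'fx': 433.69, 'fy': 433.69, 'cx': 313.438, 'cy': 200.061, 'cam_to_world': [[-0.58, 0.479, -0.659, -0.134], [-0.814, -0.337, 0.473, 0.56], [0.005, 0.811, 0.585, 0.743], [0.0, 0.0, 0.0, 1.0]]}
side {'fx': 473.455, 'fy': 473.455, 'cx': 318.487, 'cy': 203.142, 'cam_to_world': [[1.0, 0.007, 0.012, 0.589], [0.008, 0.411, -0.911, -1.215], [-0.011, 0.911, 0.411, 0.656], [0.0, 0.0, 0.0, 1.0]]}
wrist {'fx': 309.707, 'fy': 309.707, 'cx': 321.234, 'cy': 196.013, 'cam_to_world': [[0.299, 0.916, 0.269, 0.276], [-0.954, 0.288, 0.083, -0.62], [-0.002, -0.281, 0.96, 0.384], [0.0, 0.0, 0.0, 1.0]]}
t 0.15
q [66.4, 27.365, 1.281, 89.162, -0.658, 63.559, -4.76]
dq [-0.07, -0.154, 0.019, -0.155, -0.036, 0.021, -0.082]
effort [0.003, -58.329, 1.537, -27.288, -0.054, 0.014, 0.0]
tcp_pos [0.202, -0.644, 0.222]
ee_rot [[0.954, 0.299, -0.001], [0.299, -0.954, 0.001], [-0.0, -0.001, -1.0]]
ft_force [-0.342, 0.191, -0.783]
torque [0.011, 0.068, 0.029]
gripper_width 1.0
-0.0187
```

View pics/scene0.png

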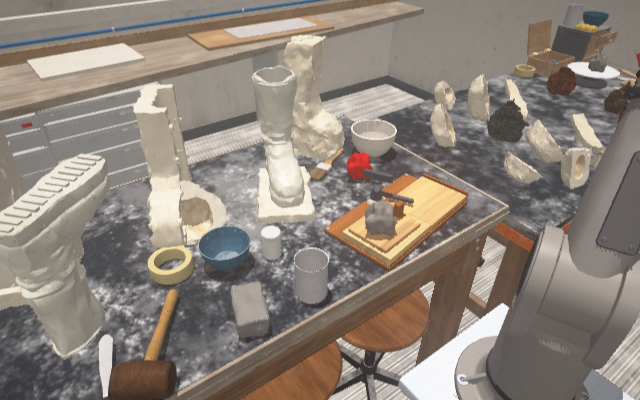

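View pics/side0.png

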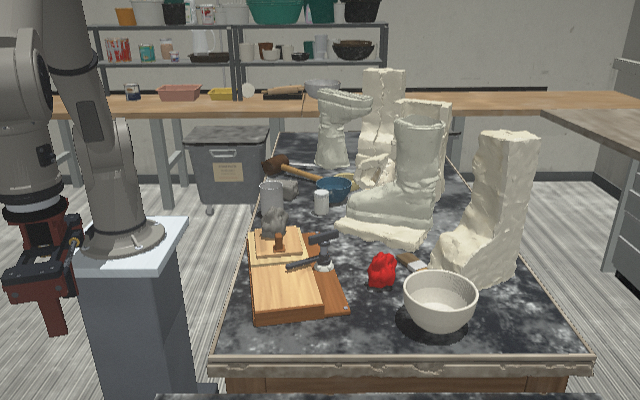

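View pics/wrist0.png

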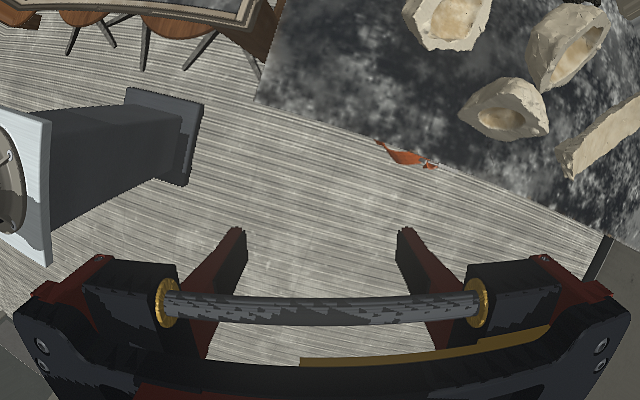

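The side view shows the stand at about (285,275), with the bat at (278,245), the pull at (279,242), the knob near (323,238) and the arm near (308,264). The red look-alike is at (382,270). I'll zoom in on both views.

```bash
python3 - <<'E'
import cv2
a=cv2.imread('pics/side0.png')[170:340,220:420]; cv2.imwrite('pics/s0z.png',cv2.resize(a,None,fx=4,fy=3.5,interpolation=cv2.INTER_CUBIC)[:600])
a=cv2.imread('pics/scene0.png')[140:280,310:510]; cv2.imwrite('pics/c0z.png',cv2.resize(a,None,fx=4,fy=4,interpolation=cv2.INTER_CUBIC))
E
```

```text
(no output)
```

View pics/s0z.png

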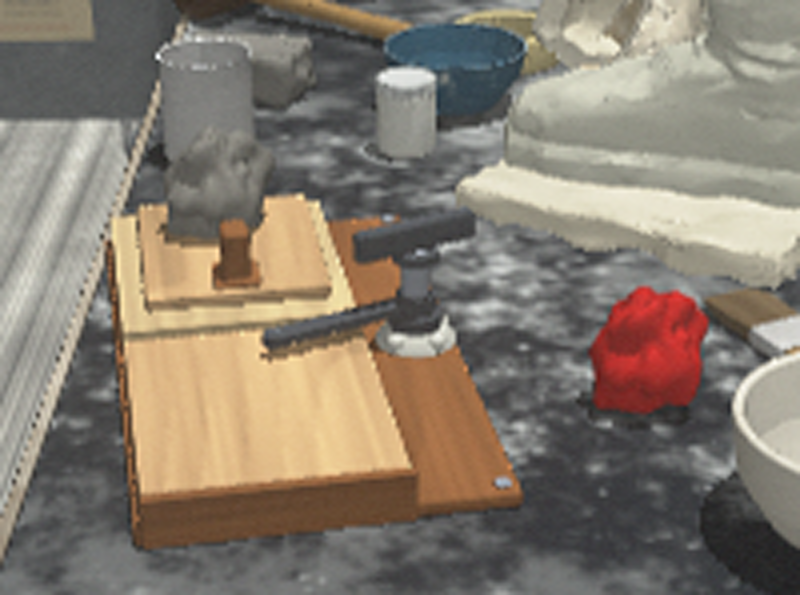

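View pics/c0z.png

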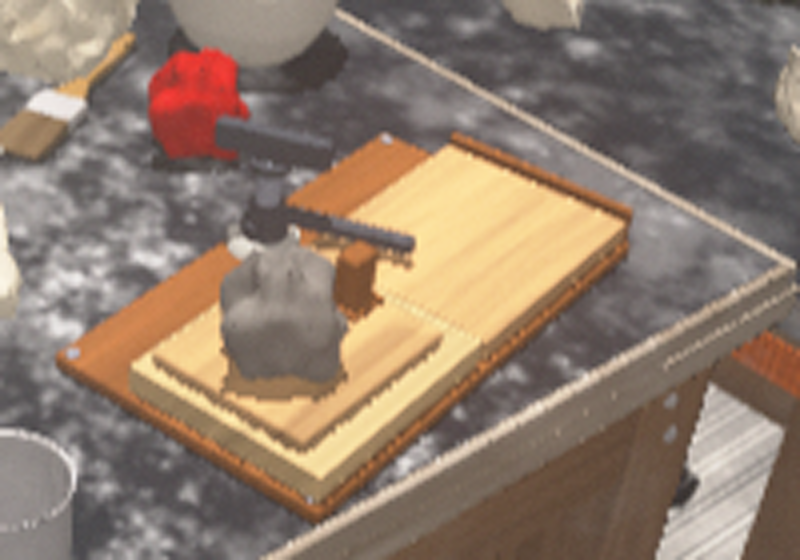

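```bash
cat > fit0.py <<'E'
from h import *
from scipy.optimize import least_squares
S=lambda X,Y:((X+.5)/4-.5+310,(Y+.5)/4-.5+140)
D=lambda X,Y:((X+.5)/4-.5+220,(Y+.5)/3.5-.5+170)
cs,cd=optics.get_calibration('scene'),optics.get_calibration('side')
def fit(obs,name):
    def P(q,p):
        c,s=np.cos(q[2]),np.sin(q[2]); return [q[0]+c*p[0]-s*p[1],q[1]+s*p[0]+c*p[1],p[2]]
    def f(q): return np.concatenate([np.subtract(proj(c,P(q,np.array(p)/1000)),uv) for c,p,uv in obs])
    r=least_squares(f,[0.5,-0.1,0],loss='soft_l1'); print(name,np.round(r.x,4),'deg',np.degrees(r.x[2]).round(2)); print(np.round(r.fun.reshape(-1,2),1).tolist())
    return r.x
st=fit([(cs,(-75,90,34),S(317,479)),(cs,(75,90,34),S(135,365)),(cs,(-75,-90,34),S(482,340)),
 (cd,(-75,90,34),D(110,215)),(cd,(-75,-90,34),D(125,335)),(cd,(75,-90,34),D(357,308)),(cd,(110,-100,86),D(416,255))],'stand')
bt=fit([(cs,(-60,75,46),S(303,447)),(cs,(-60,-75,46),S(440,338)),(cs,(60,75,46),S(155,357)),
 (cd,(-60,-75,46),D(150,303)),(cd,(60,-75,46),D(330,290)),(cd,(60,75,46),D(318,195)),(cd,(-60,75,46),D(140,207))],'bat')
c,s=np.cos(st[2]),np.sin(st[2]); W=lambda x,y:(st[0]+c*x-s*y,st[1]+s*x+c*y)
print('stem',W(.110,-.1))
for n,cc,pts in [('sceneknobtop',cs,[S(215,120),S(335,145)]),('sideknob',cd,[D(355,238),D(473,212)])]:
    print(n,[np.round(atz(cc,*p,0.110),3) for p in pts])
E
python3 fit0.py
```

```text
stand [ 0.4601 -0.0991  0.1838] deg 10.53
[[1.0, -1.3], [-1.6, -1.3], [0.7, -0.9], [-0.1, -0.5], [-1.0, -2.0], [0.3, -0.2], [-0.3, -2.5]]
bat [ 0.4632 -0.0945  0.1503] deg 8.61
[[-0.1, -3.2], [2.0, -3.2], [-0.4, -3.7], [-1.4, -1.9], [0.7, -2.0], [-2.2, -1.0], [-0.1, -1.2]]
stem (np.float64(0.5865384071279129), np.float64(-0.17733673574019818))
sceneknobtop [array([ 0.616, -0.148,  0.11 ]), array([ 0.545, -0.193,  0.11 ])]
sideknob [array([ 0.551, -0.209,  0.11 ]), array([ 0.623, -0.171,  0.11 ])]
```

The fit agrees between the two cameras: the stand is near (0.460,-0.099) with yaw 10.5°, and the stem near (0.586,-0.178). The knob's yaw is about 30°. Next I'll move above it to get a close wrist view.

drive_tool(delta_rot=[[0,0,0.02],[0,0,0.02],[0,0,0.02],[0,0,0.02],[0,0,0.02],[0,0,0.02],[0,0,0.02],[0,0,0.02],[0,0,0.02],[0,0,0.02],[0,0,0.02],[0,0,0]], xyz=[[28,34,6],[28,34,6],[28,34,6],[28,34,6],[28,34,6],[28,34,6],[28,34,6],[28,34,6],[28,34,6],[28,34,6],[28,34,6],[0,0,0]], gripper=[1,1,1,1,1,1,1,1,1,1,1,1])

```text
t: 1.35
tcp_pos: [0.5136, -0.2511, 0.2871]
ee_rot: [[0.864, 0.504, -0.006], [0.504, -0.864, 0.004], [-0.003, -0.006, -1.0]]
ft_force: [-0.3, 0.1, 0.3]
gripper_width: 0.999
```

```bash
python3 - <<'E'
from h import *
s=manip.state(); print(s['t'],s['tcp_pos'],np.degrees(np.arctan2(s['ee_rot'][1][0],s['ee_rot'][0][0])))
im,c=snap('wrist','w1.png'); print(np.round(c['cam_to_world'],3).tolist())
E
```

```text
1.35 [ 0.51355543 -0.2510558   0.28713094] 30.265996896583463
[[0.504, 0.827, 0.248, 0.581], [-0.864, 0.485, 0.138, -0.212], [-0.006, -0.284, 0.959, 0.449], [0.0, 0.0, 0.0, 1.0]]
```

View pics/w1.png

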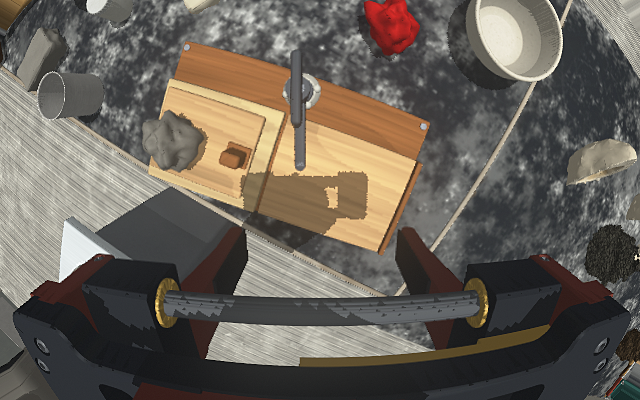

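This view is good: the knob runs about (295,52) to (297,125), with the arm tip at (300,167), the pull at (235,157) and the bed/board step near (265,160). I'll zoom in for precise points.

```bash
python3 - <<'E'
import cv2
a=cv2.imread('pics/w1.png')[30:180,140:340]; cv2.imwrite('pics/w1a.png',cv2.resize(a,None,fx=4,fy=4,interpolation=cv2.INTER_CUBIC))
a=cv2.imread('pics/w1.png')[110:260,240:440]; cv2.imwrite('pics/w1b.png',cv2.resize(a,None,fx=4,fy=4,interpolation=cv2.INTER_CUBIC))
E
```

```text
(no output)
```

View pics/w1a.png

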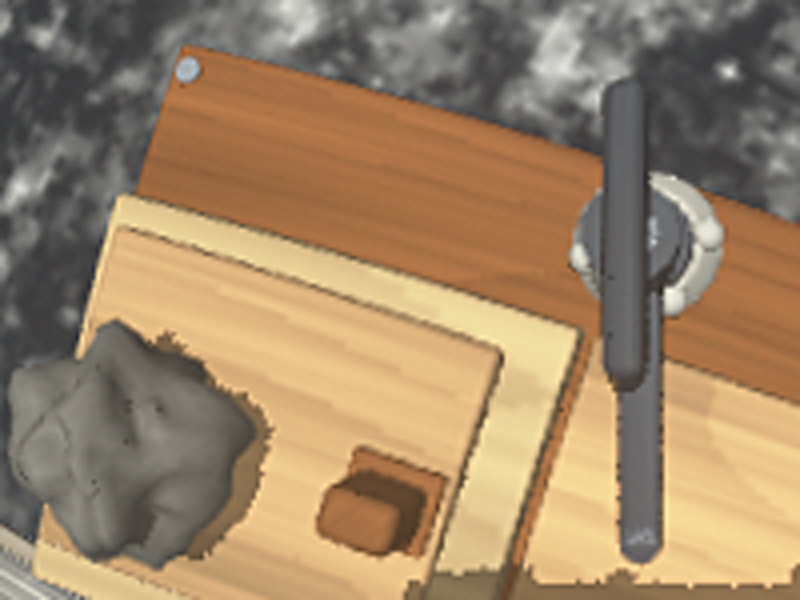

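View pics/w1b.png

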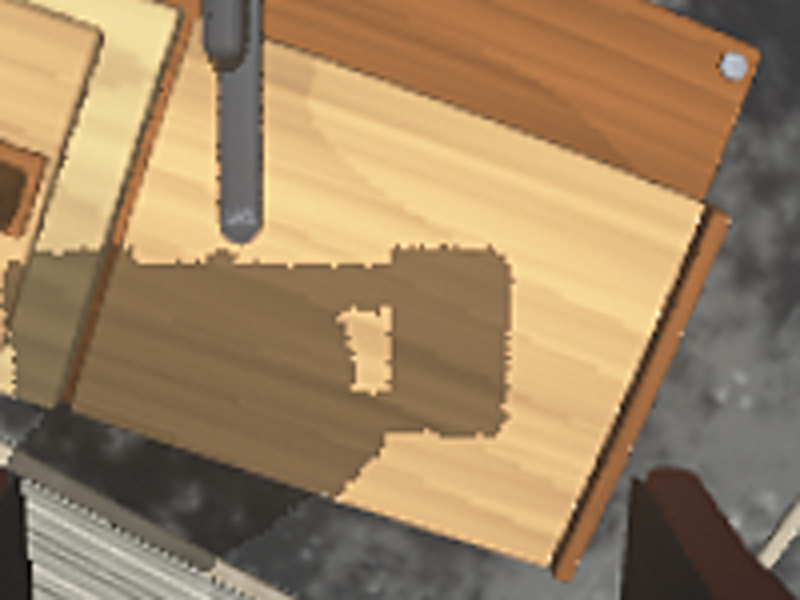

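```bash
cat > fit1.py <<'E'
from h import *
from scipy.optimize import least_squares
A=lambda X,Y:((X+.5)/4-.5+140,(Y+.5)/4-.5+30)
B=lambda X,Y:((X+.5)/4-.5+240,(Y+.5)/4-.5+110)
c=optics.get_calibration('wrist')
def fit(obs,name):
    def f(q):
        r=[]
        for p,uv in obs:
            w=atz(c,*uv,p[2]/1000,True)[:2]; C,S=np.cos(q[2]),np.sin(q[2])
            r+=[(q[0]+(C*p[0]-S*p[1])/1000-w[0])*1e3,(q[1]+(S*p[0]+C*p[1])/1000-w[1])*1e3]
        return r
    r=least_squares(f,[0.5,-0.1,0],loss='soft_l1'); print(name,np.round(r.x,4),'deg',np.degrees(r.x[2]).round(2)); print(np.round(np.reshape(f(r.x),(-1,2)),1).tolist())
    return r.x
st=fit([((75,90,34),A(120,197)),((75,-90,34),A(581,327)),((-75,-90,34),B(62,402)),((75,-95,29),A(600,337)),((75,-285,37),B(708,203)),((-75,-285,29),B(552,567))],'stand')
bt=fit([((60,75,46),A(113,228)),((60,-75,46),A(502,350))],'bat')
C,S=np.cos(st[2]),np.sin(st[2]); W=lambda x,y:np.array((st[0]+C*x-S*y,st[1]+S*x+C*y))
print('stem',W(.110,-.1))
k=[atz(c,*A(*p),.11,True) for p in [(625,82),(627,375)]]; print('knob',np.round(k,4),'len',np.linalg.norm(k[0]-k[1]),'mid',(k[0]+k[1])/2)
d=k[0]-k[1]; print('yaw',np.degrees(np.arctan2(d[1],d[0])))
e=atz(c,*A(640,550),.048,True); print('armtip',e, 'dir from stem',np.degrees(np.arctan2(*(W(.11,-.1)-e[:2])[::-1])))
for p in [(330,488),(408,512),(318,535),(390,552)]: print('pulltop',atz(c,*A(*p),.089,True))
d=bt; print('bat in stand', np.array([[C,S],[-S,C]])@(bt[:2]-st[:2]))
E
python3 fit1.py
```

```text
stand [ 0.4573 -0.1007  0.1881] deg 10.78
[[0.5, 2.5], [-0.8, -0.6], [-4.7, 0.1], [0.4, 1.3], [1.2, -3.6], [0.0, -0.4]]
bat [ 0.4585 -0.0935  0.1736] deg 9.94
[[-0.1, 0.5], [0.1, -0.5]]
stem [ 0.58401215 -0.17836417]
knob [[ 0.6188 -0.1587  0.11  ]
 [ 0.5489 -0.1994  0.11  ]] len 0.08091268356480472 mid [ 0.58382713 -0.17907584  0.11      ]
yaw 30.177075337766986
armtip [ 0.4950171  -0.22842561  0.048     ] dir from stem 29.35859848958475
pulltop [ 0.47391838 -0.13515727  0.089     ]
pulltop [ 0.4792686  -0.16029742  0.089     ]
pulltop [ 0.45896342 -0.13811965  0.089     ]
pulltop [ 0.46550933 -0.16084864  0.089     ]
bat in stand [0.00252814 0.00686154]
```

The two fits agree. The stem is at (0.584,-0.1785), the knob's mid-point measures (0.584,-0.179) and its length 81 mm. Knob yaw is 30.2°, giving stem ≈ 0.34 rad. I'll keep the fingertips near z 0.089, above the collar under the knob.

drive_tool(delta_rot=[[0,0,0],[0,0,0],[0,0,0],[0,0,0],[0,0,0],[0,0,0],[0,0,0],[0,0,0],[0,0,0]], xyz=[[35,36,-20],[35,36,-20],[0,0,0],[0,0,-40],[0,0,-40],[0,0,-30],[0,0,-20],[0,0,0],[0,0,0]], gripper=[0.5,0.5,0.5,0.5,0.5,0.5,0.5,0.5,0.5])

```text
t: 2.3
tcp_pos: [0.5696, -0.2014, 0.1125]
ee_rot: [[0.875, 0.484, -0.013], [0.484, -0.875, -0.006], [-0.014, -0.001, -1.0]]
ft_force: [-0.3, -0.1, 0.4]
gripper_width: 0.499
```

```bash
python3 - <<'E'
from h import *
s=manip.state(); print(s['t'],s['tcp_pos'],np.degrees(np.arctan2(s['ee_rot'][1][0],s['ee_rot'][0][0])),s['ee_rot'].round(4) if hasattr(s['ee_rot'],'round') else s['ee_rot'],s['ft_force'],s['torque'])
snap('wrist','w2.png'); im,c=snap('side','s2.png')
cv2.imwrite('pics/s2z.png',cv2.resize(cv2.imread('pics/s2.png')[150:300,220:420],None,fx=4,fy=4,interpolation=cv2.INTER_CUBIC))
E
```

```text
2.3 [ 0.56964453 -0.201447    0.11250903] 28.944416305672817 [[ 0.875   0.4839 -0.0131]
 [ 0.4839 -0.8751 -0.0059]
 [-0.0143 -0.0012 -0.9999]] [-0.28842756 -0.06300389  0.3733161 ] [-0.05745296 -0.01119799  0.01696894]
```

View pics/w2.png

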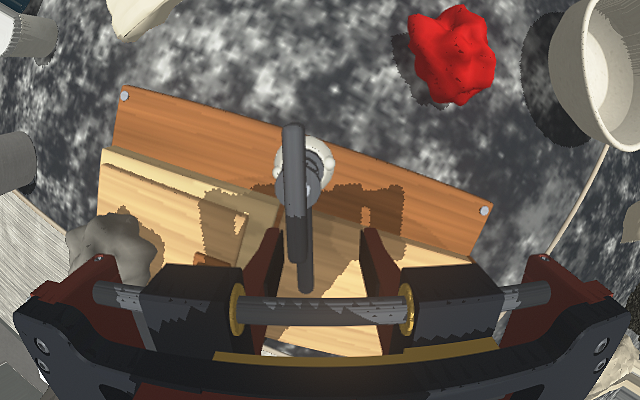

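View pics/s2z.png

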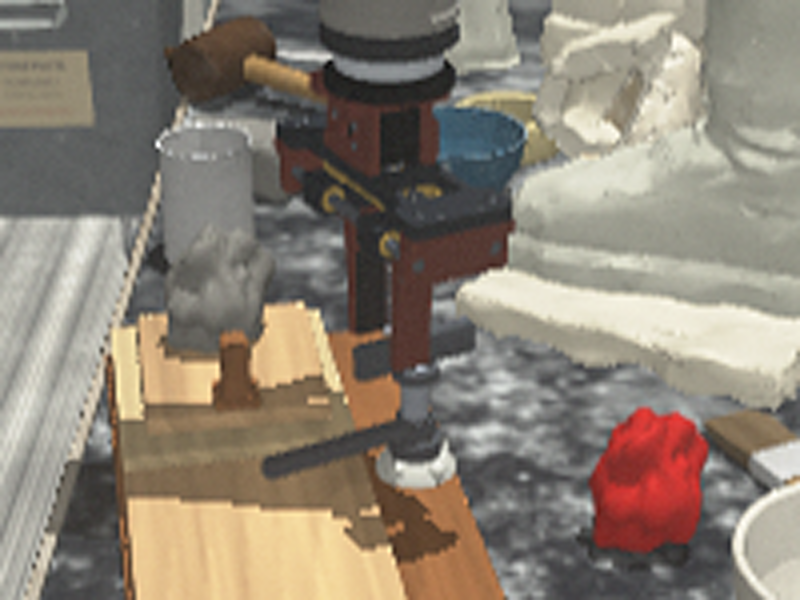

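The rows undershoot by about 20%. The tips are still just above the knob, so I'll centre on the stem and correct the tilt before going down.

drive_tool(delta_rot=[[0.006,-0.013,0.022],[0,0,0],[0,0,0]], xyz=[[14,23,4],[3,4,0],[0,0,0]], gripper=[0.5,0.5,0.5])

```text
t: 2.7
tcp_pos: [0.5905, -0.1733, 0.1213]
ee_rot: [[0.864, 0.504, 0.008], [0.504, -0.864, -0.001], [0.006, 0.005, -1.0]]
ft_force: [0.1, -0.6, 0.1]
gripper_width: 0.501
```

drive_tool(delta_rot=[[0.001,0.008,0],[0,0,0],[0,0,0]], xyz=[[-6,-5,0],[0,0,0],[0,0,0]], gripper=[0.5,0.5,0.5])

```text
t: 3.0
tcp_pos: [0.5844, -0.1789, 0.1224]
ee_rot: [[0.863, 0.504, 0.001], [0.504, -0.863, -0.001], [0.0, 0.002, -1.0]]
ft_force: [-0.1, 0.1, 0.3]
gripper_width: 0.499
```

drive_tool(delta_rot=[[0,0,0],[0,0,0],[0,0,0],[0,0,0]], xyz=[[0,0,-17],[0,0,-15],[0,0,0],[0,0,0]], gripper=[0.5,0.5,0.5,0.5])

```text
t: 3.4
tcp_pos: [0.5837, -0.1807, 0.0893]
ee_rot: [[0.865, 0.502, 0.0], [0.502, -0.865, -0.002], [-0.001, 0.002, -1.0]]
ft_force: [0.7, 0.2, -0.4]
gripper_width: 0.502
```

drive_tool(delta_rot=[[0,0,0],[0,0,0],[0,0,0],[0,0,0],[0,0,0],[0,0,0]], xyz=[[0.4,2,0],[0,0,0],[0,0,0],[0,0,0],[0,0,0],[0,0,0]], gripper=[0.4,0.3,0.2,0.05,0.05,0.05])

```text
t: 4.0
tcp_pos: [0.5837, -0.1763, 0.0905]
ee_rot: [[0.864, 0.503, -0.001], [0.503, -0.864, 0.0], [-0.001, -0.0, -1.0]]
ft_force: [0.5, -2.1, -3.3]
gripper_width: 0.132
```

```bash
cat > st.py <<'E'
from h import *
s=manip.state(); R=np.array(s['ee_rot'])
print('t',round(s['t'],2),'tcp',np.round(s['tcp_pos'],4),'yaw rad',round(np.arctan2(R[1,0],R[0,0]),4),'stem~',round(np.arctan2(R[1,0],R[0,0])-0.188,3),'tilt z',R[:2,2].round(4),'F',np.round(s['ft_force'],2),'M',np.round(s['torque'],3),'w',round(s['gripper_width'],3),'q7',round(s['q'][6],1))
E
python3 st.py; python3 st.py
```

```text
t 4.0 tcp [ 0.5837 -0.1763  0.0905] yaw rad 0.5271 stem~ 0.339 tilt z [-0.0008  0.0001] F [ 0.5  -2.06 -3.33] M [-0.393 -0.334 -0.1  ] w 0.132 q7 -57.2
t 4.0 tcp [ 0.5837 -0.1763  0.0905] yaw rad 0.5271 stem~ 0.339 tilt z [-0.0008  0.0001] F [ 0.5  -2.06 -3.33] M [-0.393 -0.334 -0.1  ] w 0.132 q7 -57.2
```

It's gripped, at 0.132 or about 11.6 mm, which matches the 12 mm bar. Next is a small anticlockwise probe to see how the torque responds.

drive_tool(delta_rot=[[0,0,0.03],[0,0,0]], xyz=[[0,0,0],[0,0,0]], gripper=[0.05,0.05])

```text
t: 4.2
tcp_pos: [0.5837, -0.1764, 0.0905]
ee_rot: [[0.848, 0.53, -0.001], [0.53, -0.848, 0.0], [-0.0, -0.0, -1.0]]
ft_force: [-0.6, 1.6, -0.8]
gripper_width: 0.136
```

```bash
python3 st.py
```

```text
t 4.2 tcp [ 0.5837 -0.1764  0.0905] yaw rad 0.5591 stem~ 0.371 tilt z [-0.0006  0.0001] F [-0.58  1.55 -0.77] M [ 0.35   0.143 -0.084] w 0.136 q7 -55.6
```

drive_tool(delta_rot=[[0,0,0.03],[0,0,0]], xyz=[[0,0,0],[0,0,0]], gripper=[0.05,0.05])

```text
t: 4.4
tcp_pos: [0.5838, -0.1765, 0.0905]
ee_rot: [[0.83, 0.557, -0.0], [0.557, -0.83, 0.0], [-0.0, -0.001, -1.0]]
ft_force: [-1.0, 2.3, 0.2]
gripper_width: 0.133
```

```bash
python3 st.py
```

```text
t 4.4 tcp [ 0.5838 -0.1765  0.0905] yaw rad 0.5908 stem~ 0.403 tilt z [-0.0004  0.0004] F [-1.03  2.35  0.16] M [ 0.338  0.193 -0.338] w 0.133 q7 -54.1
```

Mz is −0.34 N m, so the upper end is pressed firmly at a yaw of about 0.58. Now I'll ease off and go to the lower end.

drive_tool(delta_rot=[[0,0,-0.05],[0,0,-0.05],[0,0,-0.05],[0,0,-0.03],[0,0,0]], xyz=[[0,0,0],[0,0,0],[0,0,0],[0,0,0],[0,0,0]], gripper=[0.05,0.05,0.05,0.05,0.05])

```text
t: 4.9
tcp_pos: [0.5835, -0.1761, 0.0905]
ee_rot: [[0.918, 0.397, -0.001], [0.397, -0.918, 0.001], [-0.001, -0.001, -1.0]]
ft_force: [0.1, 1.4, -1.0]
gripper_width: 0.132
```

```bash
python3 st.py
```

```text
t 4.9 tcp [ 0.5835 -0.1761  0.0905] yaw rad 0.408 stem~ 0.22 tilt z [-0.001   0.0007] F [ 0.07  1.38 -1.03] M [ 0.2    0.129 -0.063] w 0.132 q7 -63.1
```

drive_tool(delta_rot=[[0,0,-0.03],[0,0,0]], xyz=[[0,0,0],[0,0,0]], gripper=[0.05,0.05])

```text
t: 5.1
tcp_pos: [0.5835, -0.176, 0.0905]
ee_rot: [[0.93, 0.368, -0.001], [0.368, -0.93, 0.001], [-0.001, -0.001, -1.0]]
ft_force: [0.3, 1.0, -0.8]
gripper_width: 0.132
```

```bash
python3 st.py
```

```text
t 5.1 tcp [ 0.5835 -0.176   0.0905] yaw rad 0.3772 stem~ 0.189 tilt z [-0.001   0.0007] F [ 0.27  0.97 -0.75] M [ 0.221  0.08  -0.047] w 0.132 q7 -64.6
```

drive_tool(delta_rot=[[0,0,-0.025],[0,0,0]], xyz=[[0,0,0],[0,0,0]], gripper=[0.05,0.05])

```text
t: 5.3
tcp_pos: [0.5835, -0.176, 0.0905]
ee_rot: [[0.939, 0.344, -0.001], [0.344, -0.939, 0.001], [-0.001, -0.001, -1.0]]
ft_force: [-1.0, 2.1, -1.3]
gripper_width: 0.135
```

```bash
python3 st.py
```

```text
t 5.3 tcp [ 0.5835 -0.176   0.0905] yaw rad 0.3507 stem~ 0.163 tilt z [-0.0011  0.0008] F [-1.03  2.13 -1.29] M [0.213 0.162 0.001] w 0.135 q7 -65.9
```

drive_tool(delta_rot=[[0,0,-0.025],[0,0,0]], xyz=[[0,0,0],[0,0,0]], gripper=[0.05,0.05])

```text
t: 5.5
tcp_pos: [0.5835, -0.1759, 0.0905]
ee_rot: [[0.948, 0.318, -0.001], [0.318, -0.948, 0.001], [-0.001, -0.001, -1.0]]
ft_force: [-2.3, 1.7, -0.4]
gripper_width: 0.131
```

```bash
python3 st.py
```

```text
t 5.5 tcp [ 0.5835 -0.1759  0.0905] yaw rad 0.3238 stem~ 0.136 tilt z [-0.0011  0.0009] F [-2.3   1.74 -0.43] M [ 0.271  0.122 -0.006] w 0.131 q7 -67.2
```

drive_tool(delta_rot=[[0,0,-0.025],[0,0,0]], xyz=[[0,0,0],[0,0,0]], gripper=[0.05,0.05])

```text
t: 5.7
tcp_pos: [0.5835, -0.1758, 0.0905]
ee_rot: [[0.956, 0.292, -0.001], [0.292, -0.956, 0.001], [-0.001, -0.001, -1.0]]
ft_force: [-0.5, 1.0, 0.3]
gripper_width: 0.132
```

```bash
python3 st.py
```

```text
t 5.7 tcp [ 0.5835 -0.1758  0.0905] yaw rad 0.2967 stem~ 0.109 tilt z [-0.0011  0.001 ] F [-0.54  1.03  0.27] M [0.255 0.135 0.005] w 0.132 q7 -68.5
```

drive_tool(delta_rot=[[0,0,-0.02],[0,0,0]], xyz=[[0,0,0],[0,0,0]], gripper=[0.05,0.05])

```text
t: 5.9
tcp_pos: [0.5835, -0.1758, 0.0905]
ee_rot: [[0.962, 0.271, -0.001], [0.271, -0.962, 0.001], [-0.001, -0.001, -1.0]]
ft_force: [-0.3, 1.5, 0.1]
gripper_width: 0.138
```

```bash
python3 st.py; python3 - <<'E'
from h import *
snap('wrist','w3.png')
E
```

```text
t 5.9 tcp [ 0.5835 -0.1758  0.0905] yaw rad 0.2748 stem~ 0.087 tilt z [-0.0011  0.0011] F [-0.34  1.45  0.09] M [ 0.248  0.113 -0.053] w 0.138 q7 -69.6
```

View pics/w3.png

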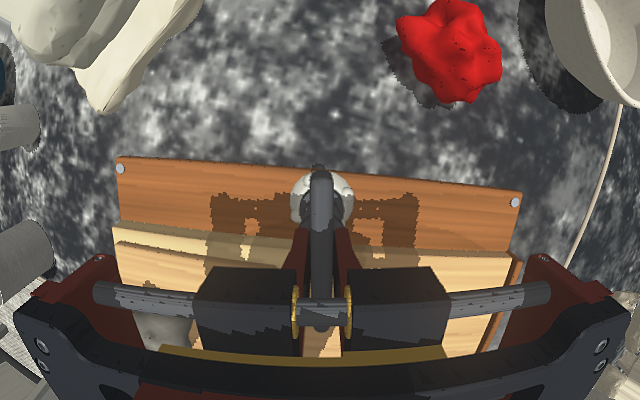

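The knob has stayed aligned in the jaws, so there's no slip and no resistance yet. I'll keep going clockwise in small steps.

drive_tool(delta_rot=[[0,0,-0.02],[0,0,0]], xyz=[[0,0,0],[0,0,0]], gripper=[0.05,0.05])

```text
t: 6.15
tcp_pos: [0.5834, -0.1757, 0.0905]
ee_rot: [[0.968, 0.251, -0.001], [0.251, -0.968, 0.001], [-0.001, -0.001, -1.0]]
ft_force: [-0.9, 1.1, -1.0]
gripper_width: 0.131
```

```bash
python3 st.py
```

```text
t 6.15 tcp [ 0.5834 -0.1757  0.0905] yaw rad 0.2538 stem~ 0.066 tilt z [-0.0012  0.0012] F [-0.86  1.06 -1.04] M [0.232 0.147 0.046] w 0.131 q7 -70.7
```

drive_tool(delta_rot=[[0,0,-0.02],[0,0,0]], xyz=[[0,0,0],[0,0,0]], gripper=[0.05,0.05])

```text
t: 6.35
tcp_pos: [0.5834, -0.1757, 0.0905]
ee_rot: [[0.973, 0.23, -0.001], [0.23, -0.973, 0.001], [-0.001, -0.001, -1.0]]
ft_force: [-0.3, 2.0, -0.9]
gripper_width: 0.135
```

```bash
python3 st.py
```

```text
t 6.35 tcp [ 0.5834 -0.1757  0.0905] yaw rad 0.2325 stem~ 0.044 tilt z [-0.0012  0.0012] F [-0.32  2.01 -0.94] M [0.292 0.164 0.06 ] w 0.135 q7 -71.7
```

drive_tool(delta_rot=[[0,0,-0.02],[0,0,0]], xyz=[[0,0,0],[0,0,0]], gripper=[0.05,0.05])

```text
t: 6.55
tcp_pos: [0.5834, -0.1756, 0.0905]
ee_rot: [[0.978, 0.21, -0.001], [0.21, -0.978, 0.001], [-0.001, -0.001, -1.0]]
ft_force: [-0.9, 1.5, 0.8]
gripper_width: 0.135
```

```bash
python3 st.py
```

```text
t 6.55 tcp [ 0.5834 -0.1756  0.0905] yaw rad 0.2112 stem~ 0.023 tilt z [-0.0012  0.0011] F [-0.87  1.49  0.84] M [0.231 0.212 0.16 ] w 0.135 q7 -72.8
```

Torque is rising, now +0.16, so this is the lower end, at a yaw of about 0.22.

drive_tool(delta_rot=[[0,0,-0.02],[0,0,0]], xyz=[[0,0,0],[0,0,0]], gripper=[0.05,0.05])

```text
t: 6.75
tcp_pos: [0.5834, -0.1756, 0.0905]
ee_rot: [[0.982, 0.189, -0.001], [0.189, -0.982, 0.001], [-0.001, -0.001, -1.0]]
ft_force: [-1.3, 1.2, -0.3]
gripper_width: 0.133
```

```bash
python3 st.py
```

```text
t 6.75 tcp [ 0.5834 -0.1756  0.0905] yaw rad 0.1901 stem~ 0.002 tilt z [-0.0013  0.001 ] F [-1.32  1.19 -0.26] M [0.164 0.149 0.286] w 0.133 q7 -73.8
```

drive_tool(delta_rot=[[0,0,-0.008],[0,0,0],[0,0,0.06],[0,0,0.06],[0,0,0.06],[0,0,0.06],[0,0,0.06],[0,0,0]], xyz=[[0,0,0],[0,0,0],[0,0,0],[0,0,0],[0,0,0],[0,0,0],[0,0,0],[0,0,0]], gripper=[0.05,0.05,0.05,0.05,0.05,0.05,0.05,0.05])

```text
t: 7.55
tcp_pos: [0.5836, -0.1763, 0.0905]
ee_rot: [[0.884, 0.468, -0.001], [0.468, -0.884, 0.001], [0.0, -0.001, -1.0]]
ft_force: [-1.6, 1.3, -0.5]
gripper_width: 0.134
```

```bash
python3 st.py
```

```text
t 7.55 tcp [ 0.5836 -0.1763  0.0905] yaw rad 0.4867 stem~ 0.299 tilt z [-0.0006  0.0014] F [-1.56  1.3  -0.5 ] M [0.34  0.179 0.098] w 0.134 q7 -59.2
```

drive_tool(delta_rot=[[0,0,0.04],[0,0,0.03],[0,0,0]], xyz=[[0,0,0],[0,0,0],[0,0,0]], gripper=[0.05,0.05,0.05])

```text
t: 7.85
tcp_pos: [0.5837, -0.1764, 0.0905]
ee_rot: [[0.851, 0.526, -0.0], [0.526, -0.851, 0.002], [0.001, -0.002, -1.0]]
ft_force: [0.1, 2.2, 0.2]
gripper_width: 0.132
```

```bash
python3 st.py
```

```text
t 7.85 tcp [ 0.5837 -0.1764  0.0905] yaw rad 0.5537 stem~ 0.366 tilt z [-0.0004  0.0017] F [0.07 2.16 0.24] M [0.261 0.187 0.084] w 0.132 q7 -55.8
```

drive_tool(delta_rot=[[0,0,0.03],[0,0,0]], xyz=[[0,0,0],[0,0,0]], gripper=[0.05,0.05])

```text
t: 8.05
tcp_pos: [0.5837, -0.1765, 0.0905]
ee_rot: [[0.834, 0.551, -0.0], [0.551, -0.834, 0.002], [0.001, -0.002, -1.0]]
ft_force: [-1.3, 0.8, -0.5]
gripper_width: 0.13
```

```bash
python3 st.py
```

```text
t 8.05 tcp [ 0.5837 -0.1765  0.0905] yaw rad 0.5839 stem~ 0.396 tilt z [-0.0004  0.0017] F [-1.28  0.84 -0.45] M [ 0.289  0.181 -0.003] w 0.13 q7 -54.3
```

drive_tool(delta_rot=[[0,0,0.02],[0,0,0]], xyz=[[0,0,0],[0,0,0]], gripper=[0.05,0.05])

```text
t: 8.25
tcp_pos: [0.5838, -0.1765, 0.0905]
ee_rot: [[0.823, 0.568, -0.0], [0.568, -0.823, 0.002], [0.001, -0.002, -1.0]]
ft_force: [-2.0, 1.9, -0.2]
gripper_width: 0.134
```

```bash
python3 st.py
```

```text
t 8.25 tcp [ 0.5838 -0.1765  0.0905] yaw rad 0.6044 stem~ 0.416 tilt z [-0.0003  0.0017] F [-1.98  1.86 -0.17] M [ 0.333  0.207 -0.127] w 0.134 q7 -53.3
```

drive_tool(delta_rot=[[0,0,0.02],[0,0,0]], xyz=[[0,0,0],[0,0,0]], gripper=[0.05,0.05])

```text
t: 8.45
tcp_pos: [0.5838, -0.1765, 0.0905]
ee_rot: [[0.811, 0.585, -0.0], [0.585, -0.811, 0.002], [0.001, -0.002, -1.0]]
ft_force: [-0.5, 1.9, -0.2]
gripper_width: 0.133
```

```bash
python3 st.py
```

```text
t 8.45 tcp [ 0.5838 -0.1765  0.0905] yaw rad 0.6253 stem~ 0.437 tilt z [-0.0003  0.0018] F [-0.55  1.87 -0.23] M [ 0.292  0.205 -0.197] w 0.133 q7 -52.3
```

drive_tool(delta_rot=[[0,0,0.02],[0,0,0]], xyz=[[0,0,0],[0,0,0]], gripper=[0.05,0.05])

```text
t: 8.65
tcp_pos: [0.5838, -0.1766, 0.0905]
ee_rot: [[0.798, 0.602, -0.0], [0.602, -0.798, 0.002], [0.001, -0.002, -1.0]]
ft_force: [-0.3, 1.5, 0.6]
gripper_width: 0.138
```

```bash
python3 st.py
```

```text
t 8.65 tcp [ 0.5838 -0.1766  0.0905] yaw rad 0.6462 stem~ 0.458 tilt z [-0.0003  0.002 ] F [-0.26  1.53  0.61] M [ 0.289  0.151 -0.358] w 0.138 q7 -51.2
```

The upper end gave −0.34 at 0.59 and now −0.36 at 0.646, so it has receded by about 0.05 as expected. I'll repeat: the lower end at about 0.185, then the upper at about 0.69.

drive_tool(delta_rot=[[0,0,-0.06],[0,0,-0.06],[0,0,-0.06],[0,0,-0.06],[0,0,-0.06],[0,0,-0.06],[0,0,-0.04],[0,0,-0.02],[0,0,-0.02],[0,0,0],[0,0,0]], xyz=[[0,0,0],[0,0,0],[0,0,0],[0,0,0],[0,0,0],[0,0,0],[0,0,0],[0,0,0],[0,0,0],[0,0,0],[0,0,0]], gripper=[0.05,0.05,0.05,0.05,0.05,0.05,0.05,0.05,0.05,0.05,0.05])

```text
t: 9.75
tcp_pos: [0.5834, -0.1756, 0.0905]
ee_rot: [[0.98, 0.199, -0.001], [0.199, -0.98, 0.001], [-0.001, -0.001, -1.0]]
ft_force: [-1.5, 1.6, -0.2]
gripper_width: 0.137
```

```bash
python3 st.py
```

```text
t 9.75 tcp [ 0.5834 -0.1756  0.0905] yaw rad 0.2 stem~ 0.012 tilt z [-0.0007  0.0007] F [-1.46  1.65 -0.23] M [0.235 0.171 0.197] w 0.137 q7 -73.3
```

drive_tool(delta_rot=[[0,0,-0.02],[0,0,0],[0,0,0.06],[0,0,0.06],[0,0,0.06],[0,0,0.06],[0,0,0.06],[0,0,0.06],[0,0,0.06],[0,0,0.04],[0,0,0.01],[0,0,0]], xyz=[[0,0,0],[0,0,0],[0,0,0],[0,0,0],[0,0,0],[0,0,0],[0,0,0],[0,0,0],[0,0,0],[0,0,0],[0,0,0],[0,0,0]], gripper=[0.05,0.05,0.05,0.05,0.05,0.05,0.05,0.05,0.05,0.05,0.05,0.05])

```text
t: 10.95
tcp_pos: [0.5839, -0.1766, 0.0905]
ee_rot: [[0.791, 0.612, 0.0], [0.612, -0.791, 0.002], [0.002, -0.001, -1.0]]
ft_force: [-0.2, 1.1, 0.6]
gripper_width: 0.132
```

```bash
python3 st.py
```

```text
t 10.95 tcp [ 0.5839 -0.1766  0.0905] yaw rad 0.6584 stem~ 0.47 tilt z [0.0005 0.0022] F [-0.21  1.08  0.65] M [ 0.175  0.182 -0.003] w 0.132 q7 -50.6
```

drive_tool(delta_rot=[[0,0,0.02],[0,0,0.015],[0,0,0]], xyz=[[0,0,0],[0,0,0],[0,0,0]], gripper=[0.05,0.05,0.05])

```text
t: 11.25
tcp_pos: [0.5839, -0.1766, 0.0905]
ee_rot: [[0.768, 0.64, 0.0], [0.64, -0.768, 0.002], [0.002, -0.001, -1.0]]
ft_force: [-0.2, 1.7, -0.6]
gripper_width: 0.133
```

```bash
python3 st.py
```

```text
t 11.25 tcp [ 0.5839 -0.1766  0.0905] yaw rad 0.6944 stem~ 0.506 tilt z [0.0005 0.0021] F [-0.2   1.71 -0.58] M [ 0.23   0.171 -0.023] w 0.133 q7 -48.8
```

drive_tool(delta_rot=[[0,0,0.025],[0,0,0]], xyz=[[0,0,0],[0,0,0]], gripper=[0.05,0.05])

```text
t: 11.45
tcp_pos: [0.584, -0.1767, 0.0905]
ee_rot: [[0.751, 0.66, 0.0], [0.66, -0.751, 0.002], [0.002, -0.001, -1.0]]
ft_force: [-0.9, 0.7, -0.0]
gripper_width: 0.133
```

```bash
python3 st.py
```

```text
t 11.45 tcp [ 0.584  -0.1767  0.0905] yaw rad 0.7214 stem~ 0.533 tilt z [0.0004 0.002 ] F [-0.94  0.65 -0.03] M [0.19  0.167 0.012] w 0.133 q7 -47.5
```

drive_tool(delta_rot=[[0,0,0.03],[0,0,0.02],[0,0,0]], xyz=[[0,0,0],[0,0,0],[0,0,0]], gripper=[0.05,0.05,0.05])

```text
t: 11.75
tcp_pos: [0.584, -0.1768, 0.0905]
ee_rot: [[0.714, 0.7, 0.0], [0.7, -0.714, 0.002], [0.002, -0.001, -1.0]]
ft_force: [-1.2, 1.2, -0.1]
gripper_width: 0.135
```

```bash
python3 st.py
```

```text
t 11.75 tcp [ 0.584  -0.1768  0.0905] yaw rad 0.7759 stem~ 0.588 tilt z [0.0005 0.0019] F [-1.22  1.16 -0.11] M [ 0.22   0.185 -0.028] w 0.135 q7 -44.8
```

No resistance well past the expected end. I'll go on in short checked steps up to the 0.75 limit (yaw 0.94).

drive_tool(delta_rot=[[0,0,0.03],[0,0,0.03],[0,0,0]], xyz=[[0,0,0],[0,0,0],[0,0,0]], gripper=[0.05,0.05,0.05])

```text
t: 12.05
tcp_pos: [0.5841, -0.1769, 0.0905]
ee_rot: [[0.667, 0.745, 0.001], [0.745, -0.667, 0.002], [0.002, -0.001, -1.0]]
ft_force: [-0.4, 1.9, -0.4]
gripper_width: 0.133
```

```bash
python3 st.py
```

```text
t 12.05 tcp [ 0.5841 -0.1769  0.0905] yaw rad 0.8412 stem~ 0.653 tilt z [0.0006 0.0019] F [-0.44  1.91 -0.43] M [0.144 0.068 0.045] w 0.133 q7 -41.6
```

drive_tool(delta_rot=[[0,0,0.03],[0,0,0.03],[0,0,0]], xyz=[[0,0,0],[0,0,0],[0,0,0]], gripper=[0.05,0.05,0.05])

```text
t: 12.35
tcp_pos: [0.5843, -0.177, 0.0905]
ee_rot: [[0.616, 0.787, 0.001], [0.787, -0.616, 0.002], [0.002, -0.001, -1.0]]
ft_force: [-0.1, 0.7, -0.6]
gripper_width: 0.135
```

```bash
python3 st.py
```

```text
t 12.35 tcp [ 0.5843 -0.177   0.0905] yaw rad 0.9067 stem~ 0.719 tilt z [0.0008 0.0018] F [-0.1   0.72 -0.63] M [0.174 0.111 0.1  ] w 0.135 q7 -38.4
```

drive_tool(delta_rot=[[0,0,0.03],[0,0,0.03],[0,0,0]], xyz=[[0,0,0],[0,0,0],[0,0,0]], gripper=[0.05,0.05,0.05])

```text
t: 12.65
tcp_pos: [0.5844, -0.1771, 0.0905]
ee_rot: [[0.564, 0.826, 0.001], [0.826, -0.564, 0.002], [0.002, -0.0, -1.0]]
ft_force: [-0.2, 0.5, -1.2]
gripper_width: 0.135
```

```bash
python3 st.py
```

```text
t 12.65 tcp [ 0.5844 -0.1771  0.0905] yaw rad 0.9721 stem~ 0.784 tilt z [0.0009 0.0018] F [-0.18  0.49 -1.16] M [0.156 0.053 0.006] w 0.135 q7 -35.1
```

It's past 0.75 with no resistance, so it has broken free. Next I'll turn it to stem ≈ 1.45.

drive_tool(delta_rot=[[0,0,0.06],[0,0,0.06],[0,0,0.06],[0,0,0.06],[0,0,0.06],[0,0,0]], xyz=[[0,0,0],[0,0,0],[0,0,0],[0,0,0],[0,0,0],[0,0,0]], gripper=[0.05,0.05,0.05,0.05,0.05,0.05])

```text
t: 13.25
tcp_pos: [0.5851, -0.1774, 0.0905]
ee_rot: [[0.283, 0.959, 0.002], [0.959, -0.283, 0.002], [0.002, 0.001, -1.0]]
ft_force: [0.0, 1.3, -0.6]
gripper_width: 0.133
```

```bash
python3 st.py
```

```text
t 13.25 tcp [ 0.5851 -0.1774  0.0905] yaw rad 1.284 stem~ 1.096 tilt z [0.0018 0.0019] F [ 0.05  1.29 -0.58] M [0.139 0.123 0.015] w 0.133 q7 -19.7
```

drive_tool(delta_rot=[[0,0,0.06],[0,0,0.06],[0,0,0.06],[0,0,0.06],[0,0,0.06],[0,0,0.04],[0,0,0],[0,0,0],[0,0,0]], xyz=[[0,0,0],[0,0,0],[0,0,0],[0,0,0],[0,0,0],[0,0,0],[0,0,0],[0,0,0],[0,0,0]], gripper=[0.05,0.05,0.05,0.05,0.05,0.05,0.05,0.05,0.05])

```text
t: 14.15
tcp_pos: [0.5858, -0.1774, 0.0905]
ee_rot: [[-0.052, 0.999, 0.003], [0.999, 0.051, 0.002], [0.002, 0.003, -1.0]]
ft_force: [0.5, 1.8, -1.2]
gripper_width: 0.13
```

```bash
python3 st.py
```

```text
t 14.15 tcp [ 0.5858 -0.1774  0.0905] yaw rad 1.6223 stem~ 1.434 tilt z [0.0026 0.0024] F [ 0.53  1.78 -1.22] M [0.045 0.001 0.084] w 0.13 q7 -2.9
```

The knob is at stem ≈ 1.43. I'll release it and lift.

drive_tool(delta_rot=[[0,0,0],[0,0,0],[0,0,0],[0,0,0],[0,0,0],[0,0,0],[0,0,0],[0,0,0],[0,0,0]], xyz=[[0,0,0],[0,0,0],[0,0,0],[0,0,0],[0,0,15],[0,0,35],[0,0,40],[0,0,40],[0,0,0]], gripper=[0.25,0.35,0.45,0.45,0.45,0.45,0.45,0.45,0.45])

```text
t: 15.05
tcp_pos: [0.5851, -0.1782, 0.229]
ee_rot: [[-0.049, 0.999, 0.003], [0.999, 0.049, 0.002], [0.002, 0.003, -1.0]]
ft_force: [0.2, -0.1, -0.2]
gripper_width: 0.449
```

```bash
python3 st.py; python3 - <<'E'
from h import *
snap('wrist','w4.png')
E
```

```text
t 15.05 tcp [ 0.5851 -0.1782  0.229 ] yaw rad 1.6194 stem~ 1.431 tilt z [0.0031 0.0017] F [ 0.17 -0.06 -0.16] M [-0.024 -0.099 -0.017] w 0.449 q7 1.9
```

View pics/w4.png

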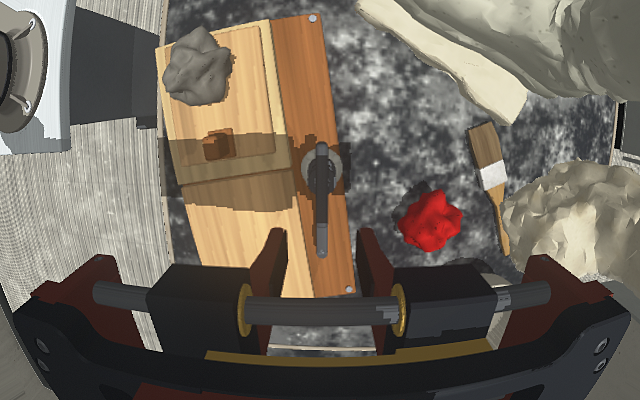

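The arm now points along −y (knob at (322,170), tip at (322,255)), clear of the bat. The pull is at about (220,143) and the study at (198,65). I'll re-measure the pull and the bat.

```bash
python3 - <<'E'
import cv2
a=cv2.imread('pics/w4.png')[10:200,140:350]; cv2.imwrite('pics/w4z.png',cv2.resize(a,None,fx=3.15,fy=3.15,interpolation=cv2.INTER_CUBIC)[:600,:800])
E
```

```text
(no output)
```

View pics/w4z.png

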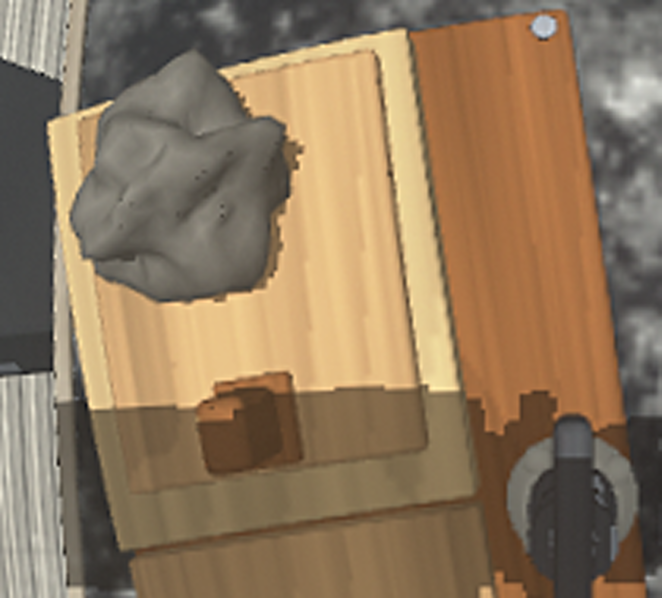

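```bash
python3 - <<'E'
import cv2,numpy as np
a=cv2.imread('pics/w4.png')[120:180,190:250].astype(float); a=np.clip((a/255)**0.6*255,0,255).astype('uint8'); cv2.imwrite('pics/w4y.png',cv2.resize(a,None,fx=10,fy=10,interpolation=cv2.INTER_CUBIC))
E
cat > fit2.py <<'E'
import re
src=open('fit1.py').read().split("st=fit")[0]; exec(src)
c=optics.get_calibration('wrist')
Z=lambda X,Y:((X+.5)/3.15-.5+140,(Y+.5)/3.15-.5+10)
st=fit([((-75,90,34),Z(48,121)),((75,90,34),Z(408,29)),((75,-90,34),Z(478,498)),((-75,-90,34),Z(122,551))],'stand')
bt=fit([((60,75,46),Z(377,50)),((60,-75,46),Z(428,447)),((-60,-75,46),Z(130,493))],'bat')
C,S=np.cos(st[2]),np.sin(st[2]); print('bat in stand',np.array([[C,S],[-S,C]])@(bt[:2]-st[:2]))
for n,z,p in [('plate',.052,(217,382)),('plate',.052,(290,373)),('plate',.052,(303,455)),('top',.089,(198,405)),('top',.089,(207,472))]: print(n,atz(c,*Z(*p),z,True))
E
python3 fit2.py
```

```text
stand [ 0.4593 -0.0967  0.1862] deg 10.67
[[-0.7, 0.4], [0.7, 1.8], [0.9, -0.4], [-0.9, -1.8]]
bat [ 0.4604 -0.0874  0.1653] deg 9.47
[[0.0, 4.0], [0.6, -0.8], [-0.7, -0.4]]
bat in stand [0.00283054 0.00895093]
plate [ 0.4540565  -0.12802272  0.052     ]
plate [ 0.48190166 -0.12470984  0.052     ]
plate [ 0.48680903 -0.15403807  0.052     ]
top [ 0.46116781 -0.13247817  0.089     ]
top [ 0.46389019 -0.15443749  0.089     ]
```

View pics/w4y.png

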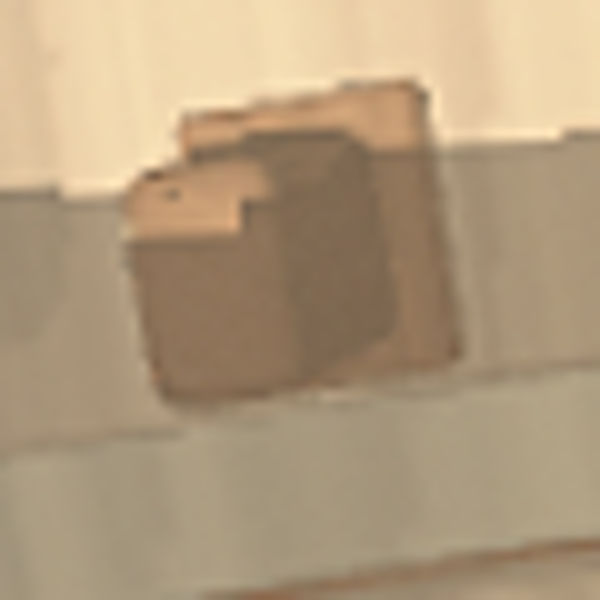

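```bash
python3 - <<'E'
from h import *
c=optics.get_calibration('wrist')
P=np.array([atz(c,190+X/10-.45,120+Y/10-.45,.089,True) for X,Y in [(130,190),(265,165),(302,385),(160,405)]]); print(P.round(4),P.mean(0).round(4))
d=P[0]+P[1]-P[2]-P[3]; print('yaw of y axis',np.degrees(np.arctan2(d[1],d[0])))
s=manip.state(); print(s['tcp_pos'], P.mean(0)-np.array(s['tcp_pos']))
E
```

```text
[[ 0.4612 -0.1328  0.089 ]
 [ 0.4761 -0.1302  0.089 ]
 [ 0.4798 -0.1526  0.089 ]
 [ 0.4641 -0.155   0.089 ]] [ 0.4703 -0.1427  0.089 ]
yaw of y axis 98.44355212550646
[ 0.58375246 -0.17818078  0.22638442] [-0.11346036  0.03552726 -0.13738442]
```

The two measurements agree to about 6 mm along the pull and 1 mm across it, so I'll use (0.470,-0.146). I'll move above it at yaw ≈ 99.5°.

drive_tool(delta_rot=[[0,0,0.03],[0,0,0.03],[0,0,0.03],[0,0,0.03],[0,0,0],[0,0,0]], xyz=[[-28,8,0],[-28,8,0],[-28,8,0],[-28,8,0],[0,0,0],[0,0,0]], gripper=[0.45,0.45,0.45,0.45,0.45,0.45])

```text
t: 15.7
tcp_pos: [0.4647, -0.1451, 0.2233]
ee_rot: [[-0.171, 0.985, -0.006], [0.985, 0.171, 0.003], [0.004, -0.006, -1.0]]
ft_force: [0.5, 0.2, 0.4]
gripper_width: 0.446
```

```bash
python3 st.py
```

```text
t 15.7 tcp [ 0.4647 -0.1451  0.2233] yaw rad 1.7429 stem~ 1.555 tilt z [-0.0064  0.0031] F [0.47 0.23 0.43] M [-0.081 -0.126  0.007] w 0.446 q7 11.4
```

drive_tool(delta_rot=[[-0.003,-0.006,-0.006],[0,0,0],[0,0,0],[0,0,0],[0,0,0],[0,0,0],[0,0,0]], xyz=[[5,-1,0],[0,0,0],[0,0,-30],[0,0,-35],[0,0,-30],[0,0,0],[0,0,0]], gripper=[0.45,0.45,0.45,0.45,0.45,0.45,0.45])

```text
t: 16.4
tcp_pos: [0.4769, -0.1467, 0.126]
ee_rot: [[-0.163, 0.987, 0.005], [0.987, 0.163, 0.002], [0.001, 0.006, -1.0]]
ft_force: [0.5, -0.6, 0.5]
gripper_width: 0.445
```

```bash
python3 st.py;  python3 - <<'E'
from h import *
snap('side','s5.png'); snap('scene','c5.png')
a=cv2.resize(cv2.imread('pics/s5.png')[150:300,220:370],None,fx=4,fy=4,interpolation=cv2.INTER_CUBIC)[:,:400+0]
b=cv2.resize(cv2.imread('pics/c5.png')[150:300,340:440],None,fx=4,fy=4,interpolation=cv2.INTER_CUBIC)
cv2.imwrite('pics/m5.png',np.hstack([a,b]))
E
```

```text
t 16.4 tcp [ 0.4769 -0.1467  0.126 ] yaw rad 1.7346 stem~ 1.547 tilt z [0.0055 0.0022] F [ 0.46 -0.57  0.52] M [-0.081 -0.118  0.006] w 0.445 q7 4.4
```

View pics/m5.png

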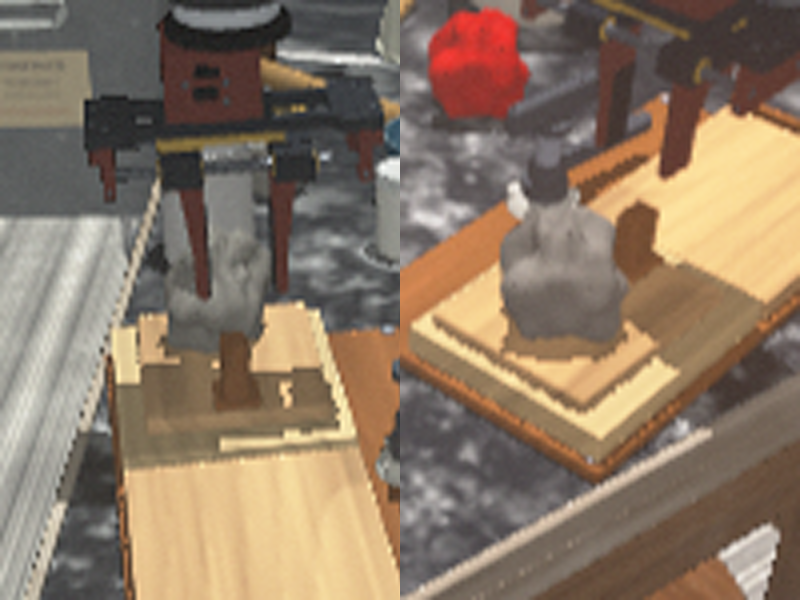

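The side view shows the fingers at 203 and 283 (mid 243) against the pull at about 237, so I'll shift by −5 mm in x and then descend.

drive_tool(delta_rot=[[-0.002,0.005,0],[0,0,0],[0,0,0]], xyz=[[-5,1,0],[0,0,0],[0,0,0]], gripper=[0.45,0.45,0.45])

```text
t: 16.8
tcp_pos: [0.4738, -0.1465, 0.13]
ee_rot: [[-0.162, 0.987, 0.006], [0.987, 0.162, -0.003], [-0.004, 0.006, -1.0]]
ft_force: [0.0, 0.5, 0.6]
gripper_width: 0.452
```

```bash
python3 st.py
```

```text
t 16.8 tcp [ 0.4738 -0.1465  0.13  ] yaw rad 1.7336 stem~ 1.546 tilt z [ 0.0065 -0.003 ] F [0.04 0.46 0.55] M [-0.008 -0.091 -0.03 ] w 0.452 q7 4.4
```

drive_tool(delta_rot=[[0.003,0.006,0],[0,0,0],[0,0,0],[0,0,0],[0,0,0],[0,0,0]], xyz=[[-3,0,-12],[0,0,-18],[0,0,-18],[0,0,-14],[0,0,0],[0,0,0]], gripper=[0.45,0.45,0.45,0.45,0.45,0.45])

```text
t: 17.4
tcp_pos: [0.4702, -0.1472, 0.0651]
ee_rot: [[-0.161, 0.987, 0.001], [0.987, 0.161, -0.001], [-0.001, 0.001, -1.0]]
ft_force: [-0.3, -0.7, 0.3]
gripper_width: 0.45
```

```bash
python3 st.py
```

```text
t 17.4 tcp [ 0.4702 -0.1472  0.0651] yaw rad 1.7327 stem~ 1.545 tilt z [ 0.0013 -0.0007] F [-0.31 -0.71  0.28] M [-0.045 -0.103 -0.02 ] w 0.45 q7 -0.2
```

drive_tool(delta_rot=[[0,0,0],[0,0,0],[0,0,0],[0,0,0],[0,0,0],[0,0,0]], xyz=[[0,0,0],[0,0,0],[0,0,0],[0,0,0],[0,0,0],[0,0,0]], gripper=[0.35,0.25,0.1,0.1,0.1,0.1])

```text
t: 18.0
tcp_pos: [0.4705, -0.1476, 0.0665]
ee_rot: [[-0.161, 0.987, 0.003], [0.987, 0.161, -0.002], [-0.002, 0.003, -1.0]]
ft_force: [-0.4, 0.4, -3.0]
gripper_width: 0.203
```

```bash
python3 st.py
```

```text
t 18.0 tcp [ 0.4705 -0.1476  0.0665] yaw rad 1.7324 stem~ 1.544 tilt z [ 0.0029 -0.0017] F [-0.39  0.44 -3.05] M [-0.081 -0.142 -0.023] w 0.203 q7 -0.1
```

Gripped at 17.9 mm, which matches the 18 mm pull. I'll start the slide along the stand's −y, (0.186, −0.983) in world.

drive_tool(delta_rot=[[0,0,0],[0,0,0],[0,0,0],[0,0,0],[0,0,0],[0,0,0]], xyz=[[0.5,-2,0],[0.8,-4,0],[1.1,-6,0],[1.5,-8,0],[1.5,-8,0],[0.8,-4,0]], gripper=[0.1,0.1,0.1,0.1,0.1,0.1])

```text
t: 18.6
tcp_pos: [0.4769, -0.1809, 0.0664]
ee_rot: [[-0.162, 0.987, 0.002], [0.987, 0.162, -0.0], [-0.001, 0.002, -1.0]]
ft_force: [0.2, 2.4, -1.9]
gripper_width: 0.205
```

```bash
python3 st.py;  python3 - <<'E'
from h import *
snap('side','s6.png')
a=cv2.resize(cv2.imread('pics/s6.png')[150:300,220:420],None,fx=4,fy=4,interpolation=cv2.INTER_CUBIC)
cv2.imwrite('pics/s6z.png',a)
E
```

```text
t 18.6 tcp [ 0.4769 -0.1809  0.0664] yaw rad 1.7338 stem~ 1.546 tilt z [ 0.0022 -0.0004] F [ 0.21  2.43 -1.94] M [0.324 0.03  0.03 ] w 0.205 q7 3.8
```

View pics/s6z.png

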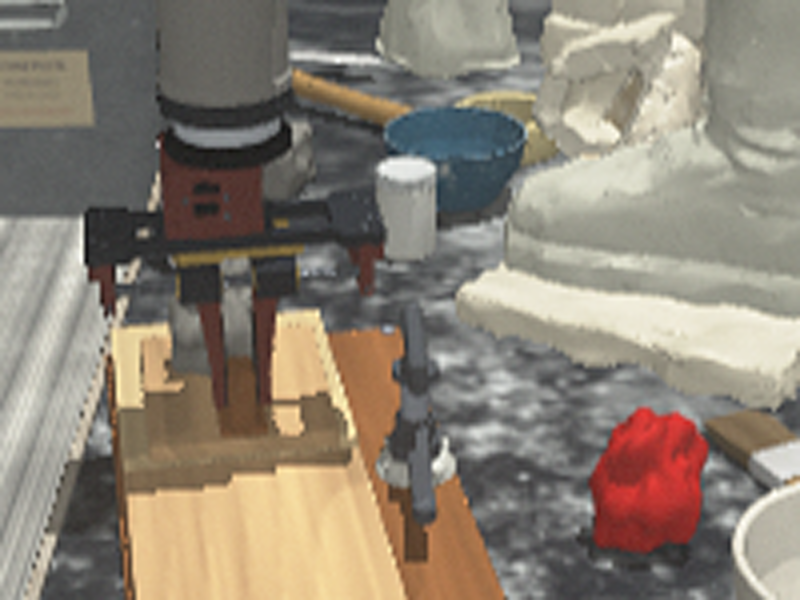

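It's sliding flat and 34 mm done, with about 164 mm left. Continuing.

drive_tool(delta_rot=[[0,0,0],[0,0,0],[0,0,0],[0,0,0],[0,0,0],[0,0,0],[0,0,0],[0,0,0],[0,0,0]], xyz=[[0.8,-4,0],[1.3,-7,0],[1.7,-9,0],[1.7,-9,0],[1.7,-9,0],[1.7,-9,0],[1.7,-9,0],[1.3,-7,0],[0.8,-4,0]], gripper=[0.1,0.1,0.1,0.1,0.1,0.1,0.1,0.1,0.1])

```text
t: 19.55
tcp_pos: [0.4904, -0.2544, 0.0662]
ee_rot: [[-0.161, 0.987, 0.002], [0.987, 0.161, -0.0], [-0.0, 0.002, -1.0]]
ft_force: [-0.5, 2.8, -0.9]
gripper_width: 0.2
```

```bash
python3 st.py
```

```text
t 19.55 tcp [ 0.4904 -0.2544  0.0662] yaw rad 1.7326 stem~ 1.545 tilt z [ 0.0019 -0.0001] F [-0.46  2.83 -0.87] M [ 0.462  0.019 -0.011] w 0.2 q7 11.4
```

drive_tool(delta_rot=[[0,0,0],[0,0,0],[0,0,0],[0,0,0],[0,0,0],[0,0,0],[0,0,0],[0,0,0],[0,0,0]], xyz=[[0.8,-4,0],[1.3,-7,0],[1.7,-9,0],[1.7,-9,0],[1.7,-9,0],[1.7,-9,0],[1.7,-9,0],[1.3,-7,0],[0.8,-4,0]], gripper=[0.1,0.1,0.1,0.1,0.1,0.1,0.1,0.1,0.1])

```text
t: 20.45
tcp_pos: [0.5031, -0.3283, 0.0654]
ee_rot: [[-0.161, 0.987, 0.0], [0.987, 0.161, -0.0], [-0.0, 0.0, -1.0]]
ft_force: [-0.8, 1.3, -2.9]
gripper_width: 0.202
```

```bash
python3 st.py; python3 - <<'E'
from h import *
snap('side','s7.png')
a=cv2.resize(cv2.imread('pics/s7.png')[180:330,220:420],None,fx=4,fy=4,interpolation=cv2.INTER_CUBIC)
cv2.imwrite('pics/s7z.png',a)
snap('scene','c7.png')
a=cv2.resize(cv2.imread('pics/c7.png')[140:280,310:510],None,fx=4,fy=4,interpolation=cv2.INTER_CUBIC)
cv2.imwrite('pics/c7z.png',a)
E
```

```text
t 20.45 tcp [ 0.5031 -0.3283  0.0654] yaw rad 1.732 stem~ 1.544 tilt z [ 0.0003 -0.0004] F [-0.77  1.26 -2.93] M [ 0.188 -0.054  0.008] w 0.202 q7 18.1
```

View pics/s7z.png

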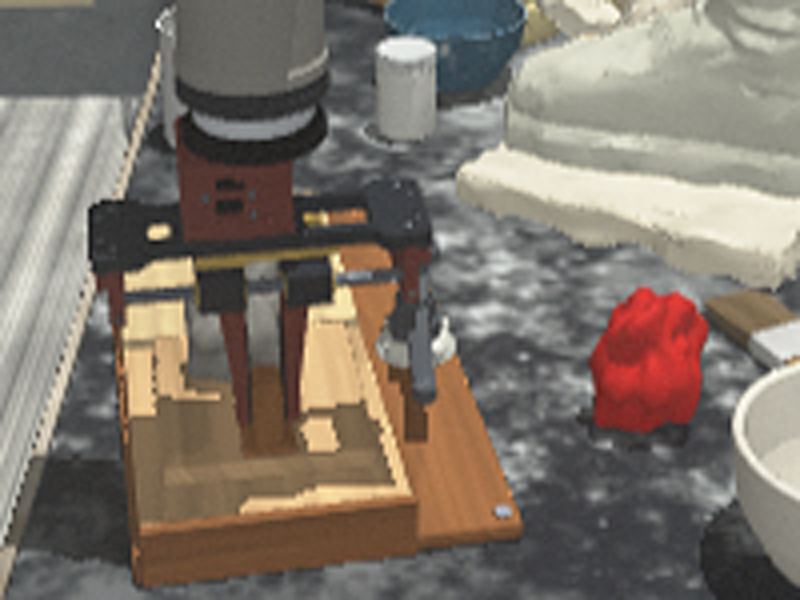

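View pics/c7z.png

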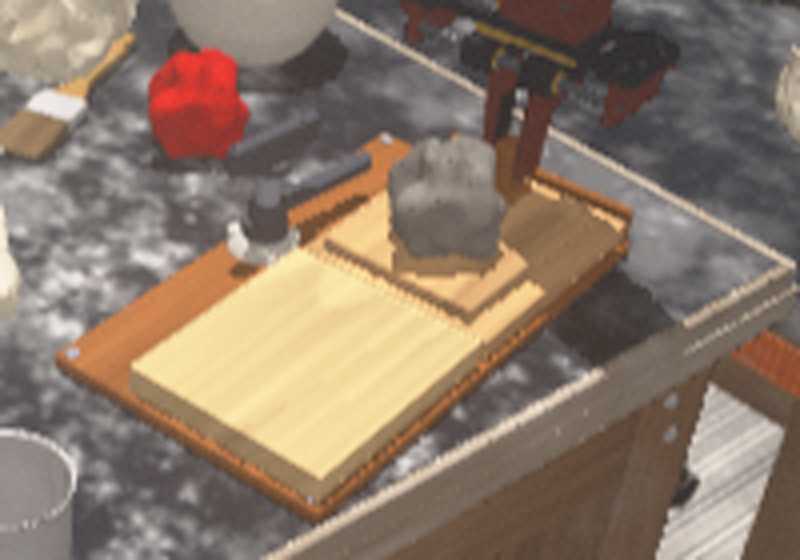

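The study is still standing, and the bat's trailing edge has just cleared the step, at about y −175. I'll move ~14 mm more, then lower.

drive_tool(delta_rot=[[0,0,0],[0,0,0],[0,0,0],[0,0,0],[0,0,0],[0,0,0],[0,0,0]], xyz=[[0.8,-4,0],[1.1,-6,0],[0.8,-4,0],[0,0,0],[0,0,-1.5],[0,0,-1.5],[0,0,0]], gripper=[0.1,0.1,0.1,0.1,0.1,0.1,0.1])

```text
t: 21.25
tcp_pos: [0.5064, -0.3433, 0.0631]
ee_rot: [[-0.161, 0.987, 0.001], [0.987, 0.161, -0.002], [-0.002, 0.001, -1.0]]
ft_force: [-0.7, -0.7, -0.3]
gripper_width: 0.199
```

```bash
python3 st.py
```

```text
t 21.25 tcp [ 0.5064 -0.3433  0.0631] yaw rad 1.7326 stem~ 1.545 tilt z [ 0.0009 -0.0016] F [-0.68 -0.7  -0.26] M [0.206 0.123 0.028] w 0.199 q7 19.3
```

drive_tool(delta_rot=[[0,0,0],[0,0,0],[0,0,0]], xyz=[[0,0,-1.5],[0,0,-1],[0,0,0]], gripper=[0.1,0.1,0.1])

```text
t: 21.55
tcp_pos: [0.5065, -0.3439, 0.0616]
ee_rot: [[-0.161, 0.987, 0.001], [0.987, 0.161, -0.003], [-0.003, 0.001, -1.0]]
ft_force: [0.1, -0.6, -0.1]
gripper_width: 0.201
```

```bash
python3 st.py
```

```text
t 21.55 tcp [ 0.5065 -0.3439  0.0616] yaw rad 1.7326 stem~ 1.545 tilt z [ 0.0012 -0.0031] F [ 0.09 -0.61 -0.14] M [0.173 0.161 0.094] w 0.201 q7 19.1
```

drive_tool(delta_rot=[[0,0,0],[0,0,0],[0,0,0]], xyz=[[0,0,-1],[0,0,-0.5],[0,0,0]], gripper=[0.1,0.1,0.1])

```text
t: 21.85
tcp_pos: [0.5066, -0.3439, 0.0616]
ee_rot: [[-0.161, 0.987, 0.001], [0.987, 0.161, -0.004], [-0.004, 0.0, -1.0]]
ft_force: [-1.2, -0.5, -0.4]
gripper_width: 0.206
```

```bash
python3 st.py
```

```text
t 21.85 tcp [ 0.5066 -0.3439  0.0616] yaw rad 1.7329 stem~ 1.545 tilt z [ 0.001  -0.0041] F [-1.25 -0.53 -0.39] M [0.114 0.189 0.087] w 0.206 q7 19.1
```

drive_tool(delta_rot=[[0,0.0,0],[0,0,0]], xyz=[[0,0,-2.5],[0,0,-1]], gripper=[0.1,0.1])

```text
t: 22.05
tcp_pos: [0.5067, -0.344, 0.0614]
ee_rot: [[-0.161, 0.987, -0.0], [0.987, 0.161, -0.006], [-0.006, -0.001, -1.0]]
ft_force: [-1.6, 0.6, 1.9]
gripper_width: 0.203
```

```bash
python3 st.py
```

```text
t 22.05 tcp [ 0.5067 -0.344   0.0614] yaw rad 1.733 stem~ 1.545 tilt z [-0.     -0.0059] F [-1.62  0.6   1.94] M [0.123 0.465 0.124] w 0.203 q7 19.0
```

The bat is seated: 5.1 mm lower than during the slide, with Fz turning positive. I'll release it and lift straight up.

drive_tool(delta_rot=[[0,0,0],[0,0,0],[0,0,0],[0,0,0],[0,0,0],[0,0,0],[0,0,0],[0,0,0],[0,0,0],[0,0,0]], xyz=[[0,0,0],[0,0,0],[0,0,0],[0,0,0],[0,0,10],[0,0,25],[0,0,35],[0,0,40],[0,0,40],[0,0,0]], gripper=[0.3,0.4,0.45,0.45,0.45,0.45,0.45,0.45,0.45,0.45])

```text
t: 23.05
tcp_pos: [0.5072, -0.3414, 0.2178]
ee_rot: [[-0.164, 0.987, 0.001], [0.987, 0.164, -0.002], [-0.003, 0.001, -1.0]]
ft_force: [-0.1, -0.2, 0.0]
gripper_width: 0.452
```

```bash
python3 st.py; python3 - <<'E'
from h import *
snap('wrist','w8.png');snap('side','s8.png')
a=cv2.resize(cv2.imread('pics/s8.png')[180:330,220:420],None,fx=4,fy=4,interpolation=cv2.INTER_CUBIC)
cv2.imwrite('pics/s8z.png',a)
snap('scene','c8.png')
a=cv2.resize(cv2.imread('pics/c8.png')[140:280,310:510],None,fx=4,fy=4,interpolation=cv2.INTER_CUBIC)
cv2.imwrite('pics/c8z.png',a)
E
```

```text
t 23.05 tcp [ 0.5072 -0.3414  0.2178] yaw rad 1.7352 stem~ 1.547 tilt z [ 0.0014 -0.0025] F [-0.14 -0.23  0.01] M [-0.021 -0.131  0.036] w 0.452 q7 25.0
```

View pics/w8.png

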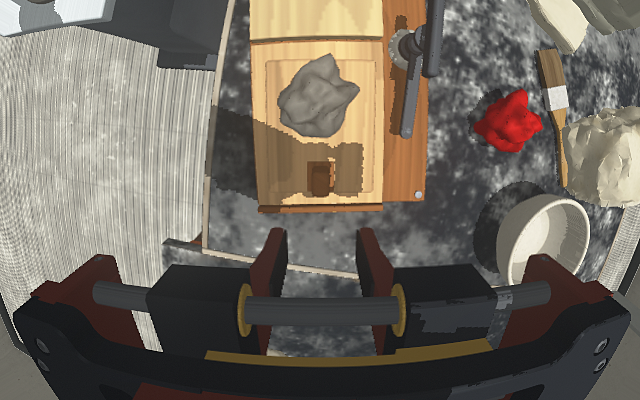

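View pics/s8z.png

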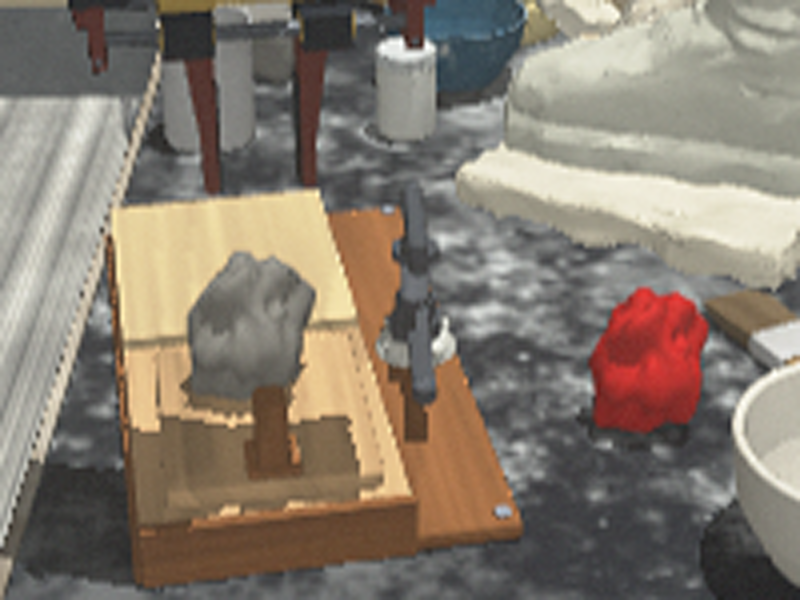

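View pics/c8z.png

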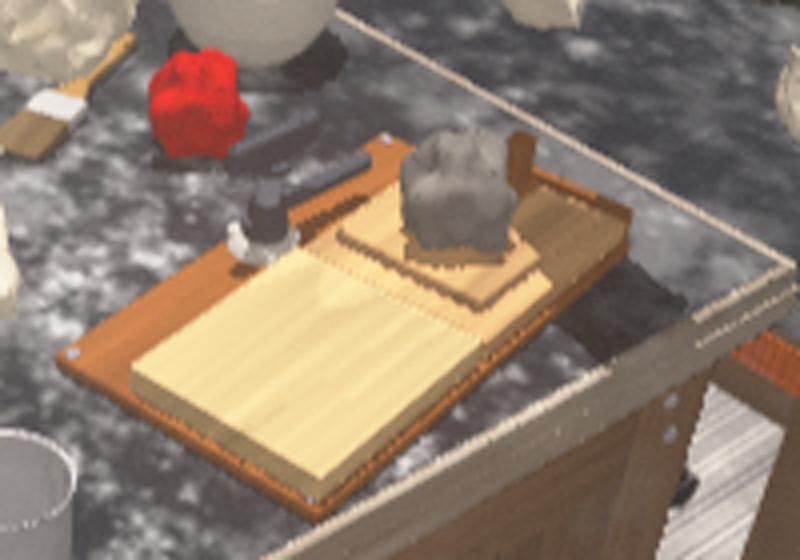

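The bat now lies on the lower board with the study standing, and the wrist view has its trailing corners near (266,60) and (375,63). I'll measure it against the stand.

```bash
python3 - <<'E'
import cv2
a=cv2.imread('pics/w8.png')[20:220,230:440]; cv2.imwrite('pics/w8z.png',cv2.resize(a,None,fx=3,fy=3,interpolation=cv2.INTER_CUBIC))
E
```

```text
(no output)
```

View pics/w8z.png

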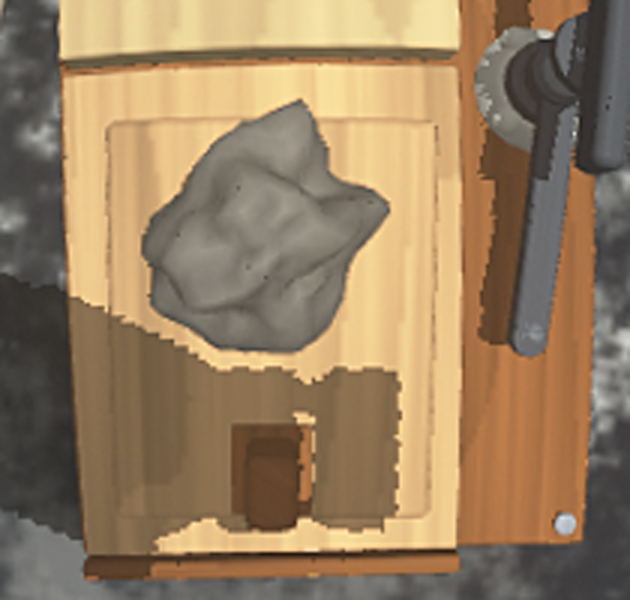

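```bash
cat > fit3.py <<'E'
src=open('fit1.py').read().split("st=fit")[0]; exec(src)
c=optics.get_calibration('wrist')
Z=lambda X,Y:((X+.5)/3-.5+230,(Y+.5)/3-.5+20)
st=fit([((-75,-90,34),Z(60,60)),((75,-90,34),Z(459,49)),((-75,-285,29),Z(84,555)),((75,-285,29),Z(458,548))],'stand')
bt=fit([((-60,75,41),Z(106,122)),((60,75,41),Z(438,121)),((60,-75,41),Z(428,517)),((-60,-75,41),Z(122,519))],'bat')
C,S=np.cos(st[2]),np.sin(st[2]); print('bat in stand',np.array([[C,S],[-S,C]])@(bt[:2]-st[:2]))
m=atz(c,*Z(262,235),.08,True); C,S=np.cos(bt[2]),np.sin(bt[2]); print('maq blob in bat',np.array([[C,S],[-S,C]])@(m[:2]-bt[:2]))
e=[atz(c,*Z(*p),.048,True) for p in [(528,345),(560,100)]]; d=e[1]-e[0]; print('arm ang',np.arctan2(d[1],d[0])-st[2])
E
python3 fit3.py
```

```text
stand [ 0.4523 -0.0939  0.1924] deg 11.02
[[-3.5, 1.1], [0.7, 2.8], [-0.5, -2.5], [1.8, -1.2]]
bat [ 0.4933 -0.2827  0.1803] deg 10.33
[[-1.3, 0.8], [0.6, 2.9], [4.1, -0.9], [-1.0, -2.6]]
bat in stand [ 0.00412531 -0.19312889]
maq blob in bat [-0.00333091  0.02917195]
arm ang 1.4268218204789602
```

```bash
python3 - <<'E'
from h import *
a=cv2.imread('pics/scene0.png').astype(int); b=cv2.imread('pics/c8.png').astype(int)
for n,(x0,y0,x1,y1) in dict(tin=(285,242,335,308),jar=(255,220,288,265),clay=(228,280,275,342),red=(345,150,372,184)).items(): print(n,np.abs(a-b)[y0:y1,x0:x1].mean().round(2))
s=manip.state(); print(s['t'],s['tcp_pos'],s['ft_force']); manip.sign_off()
E
```

```text
tin 1.63
jar 1.48
clay 1.65
red 5.11
23.2 [ 0.50361103 -0.34031772  0.21118865] [-0.82085807  0.42874262 -0.47362423]
the job is handed in; nothing more can be done
```

I freed the knob, swung the stop arm clear and slid the bat onto the lower board. I handed the job in at 23.2 s of the 72 s allowed; no verdict was reported.

- **Knob:** I rocked it between its two seized ends, pressing each end twice. The highest torque I read, between moves, was about 0.36 N m against the 0.6 limit. It then turned past 0.75 rad without resistance. I left it at 1.43 rad by the wrist pose and by the last wrist picture (1.2 needed).
- **Bat:** I gripped it by the pull, slid it level over the step, lowered it about 5 mm until it rested on the board, released it and lifted clear.

| Last wrist picture | Measured | Needed |
|---|---|---|
| Bat centre, stand y | about −193 mm | −165 to −215 mm |
| Bat centre, stand x | about +4 mm | within ±25 mm |
| Bat out of square | about 0.01 rad | below 0.15 rad |
| Study from its seat | about 4 mm | below 30 mm |

- **How firm the checks are:** individual corner points fitted only to within about 3–4 mm. I judged that the bat was flat and the study upright from the lowering depth and the pictures, not from a direct angle measurement.
- **Bystanders:** the tin, jar and clay look unchanged between the first and last scene pictures.
- **One check that differed:** the area around the red look-alike changed a little more (5.1 against about 1.6). I put this down to the turned knob bar, which used to overlap it in that view. I never went near it.

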